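Seat the rocking canister lid

ROBOT

A 6-joint arm with a two-finger parallel gripper is mounted at the origin on a cart in front of the work surface, level with it; the furniture and walls round the work are solid. World frame = base frame: x ahead of the robot, y to its left, z up, the work surface at z = 0. Lengths are in m, angles in rad, forces in N, time in s.
With the tool pointing down it reaches from about 0.375 to 0.9 m from the base axis. Payload 3.1 kg.
Tool frame: the origin (TCP) lies on the centre line of the jaws, within the pads' length; the fingertips stand 8 mm ahead of it and the grasp point (between the pads) lies 11 mm behind it; z points along the fingers, y is the line along which they close (so a half turn about z gives the same grasp; the last joint's range is limited). The gripper opens to 87 mm and grips with 3 to 60 N. Pads are 19 mm wide; open, the fingers measure 117 mm over their backs; the gripper's body (75 mm by 190 mm) begins 51 mm behind the grasp point.
Start: joints at [-1.333, 0.527, 1.433, -0, 1.181, -0.178], TCP at [0.252, -0.572, 0.231] pointing down, gripper open.
Joint ranges: [-3.08, 3.08], [-0.75, 2.2], [0.22, 2.44], [-1.43, 4.57], [0, 2.65], [-2.85, 2.85]. Speed limits (rad/s): [2.79, 2.79, 3.14, 3.14, 3.14, 3.14].

INTERFACE

Orientations are given as a unit quaternion [x, y, z, w].
In Python, from rig import robot gives the robot as it stands. The module is installed in compiled form; this text tells all that it offers.
- The arm moves only by the tool send_rows, never from a script. Its argument "increments" is one flat list of numbers, 7 for each row, row after row: the turn, a rotation vector about the world's x, y, z in rad, then the shift along the world's x, y, z in cm, then the opening, from 0 (shut) to 1 (fully open). A call has 1 to 20 rows; each row shifts and turns the commanded pose from where the row before left it; what a row does not reach is not made up. A row lasts 1/12 s, in which the tool goes at most 41.7 mm and 7.16 degrees, less where a joint would pass 70% of its speed; a pose out of reach is approached as far as the arm can. A call is refused whole if a number of a shift passes 4.17 or a number of a turn 0.125, either way. A call with a gripper value outside its range is refused whole. The fingers move at their own pace and stop on an object; "newtons" is the grip in N (left out, the last holds). Time passes only in rows, so rows that do not move let the fingers close. It gives the time, the measured TCP pose, the force, the opening and the grip force at its end, in the units of the state.
- robot.get_obs(): the state, without advancing time (a new reading comes with each control period).
- robot.camera(name): name is "scene" or "top"; returns a dict with "image" (480x640x3 uint8, red, green, blue), "range_z" (480x640 float32, m along the optical axis (not along the pixel's ray), 0 where there is no reading), "fx", "fy", "cx", "cy" (pixels), "dist_coeffs" ([k1, k2, p1, p2, k3] as OpenCV has them; the pictures are not rectified), "R" (3x3) and "t" (3): a world point X has camera coordinates R X + t. Camera axes: x right, y down, z forward; pixel columns grow to the right and rows downward; lengths in m; the calibration is good to about 2 mm. A picture is of the moment at which its call begins.
- robot.hand_in(): hands the job in; it is judged then, once.
The state is a dict: "time": time; "q": joint angles; "joint_velocities": joint speeds; "joint_torque": joint torques, N m; "position": TCP position; "tool_rot": TCP orientation; "ft_force": force on the tool from outside, world axes, zero at the start; "moment": the same for the moment, N m; "grip_width": finger opening in m; "grip_force": force on a finger pad.
Only numpy, scipy, OpenCV 4.12 (cv2) and the standard library are available. Lean on these libraries where they do the work, as an engineer would, in place of code of your own. Each camera call takes 0.05 s, during which the arm holds its last target. There are 200 camera calls.

TASK

One of the four storage canisters has a lid that is not properly seated. With closed fingers, press the lids gently near one end until you find the one that rocks, then press that lid down at its middle until it is fully home and level. Only press: lift no lid, use no brute force, and leave the garlic, the salt shaker and the spice jar where they stand.

Things in the scene. Friction and masses are not known exactly. Their poses are not given: they have to be found in the camera images.
- can_a: One of four identical white ceramic canisters, 110 mm long (its x) x 64 wide (y) x 96 high, fixed in the tray. Origin: centre of its underside, z up. Lid: plain wooden slab 98 x 52 x 14 mm, long along x, centred, set in the mouth. Lid tops are 100 mm above the origin when seated (4 mm above the ceramic rim), 104 mm when loose. Exactly one of the four lids is loose.
- can_b: One of four identical white ceramic canisters, 110 mm long (its x) x 64 wide (y) x 96 high, fixed in the tray. Origin: centre of its underside, z up. Lid: plain wooden slab 98 x 52 x 14 mm, long along x, centred, set in the mouth. Lid tops are 100 mm above the origin when seated (4 mm above the ceramic rim), 104 mm when loose. Exactly one of the four lids is loose.
- can_c: One of four identical white ceramic canisters, 110 mm long (its x) x 64 wide (y) x 96 high, fixed in the tray. Origin: centre of its underside, z up. Lid: plain wooden slab 98 x 52 x 14 mm, long along x, centred, set in the mouth. Lid tops are 100 mm above the origin when seated (4 mm above the ceramic rim), 104 mm when loose. Exactly one of the four lids is loose.
- can_d: One of four identical white ceramic canisters, 110 mm long (its x) x 64 wide (y) x 96 high, fixed in the tray. Origin: centre of its underside, z up. Lid: plain wooden slab 98 x 52 x 14 mm, long along x, centred, set in the mouth. Lid tops are 100 mm above the origin when seated (4 mm above the ceramic rim), 104 mm when loose. Exactly one of the four lids is loose.
- rock_a (a joint): Tilt of the lid of can_a about its short middle line, rad; 0 level, as all are untouched; positive: its +x end is down. A seated lid does not tilt. The loose one tips about 0.08 under 2 to 4 N near either end of its length, and springs back level when let go.
- seat_a (a joint): How far the lid of can_a has gone down since the start, m; all start at 0. A seated lid cannot go down. The loose one goes 0.004 down to home, against about 8 N of gasket friction when pressed at its middle, and stays where it is left; pressed near an end it only tips. Negative: pulled up.
- rock_b (a joint): Tilt of the lid of can_b about its short middle line, rad; 0 level, as all are untouched; positive: its +x end is down. A seated lid does not tilt. The loose one tips about 0.08 under 2 to 4 N near either end of its length, and springs back level when let go.
- seat_b (a joint): How far the lid of can_b has gone down since the start, m; all start at 0. A seated lid cannot go down. The loose one goes 0.004 down to home, against about 8 N of gasket friction when pressed at its middle, and stays where it is left; pressed near an end it only tips. Negative: pulled up.
- rock_c (a joint): Tilt of the lid of can_c about its short middle line, rad; 0 level, as all are untouched; positive: its +x end is down. A seated lid does not tilt. The loose one tips about 0.08 under 2 to 4 N near either end of its length, and springs back level when let go.
- seat_c (a joint): How far the lid of can_c has gone down since the start, m; all start at 0. A seated lid cannot go down. The loose one goes 0.004 down to home, against about 8 N of gasket friction when pressed at its middle, and stays where it is left; pressed near an end it only tips. Negative: pulled up.
- rock_d (a joint): Tilt of the lid of can_d about its short middle line, rad; 0 level, as all are untouched; positive: its +x end is down. A seated lid does not tilt. The loose one tips about 0.08 under 2 to 4 N near either end of its length, and springs back level when let go.
- seat_d (a joint): How far the lid of can_d has gone down since the start, m; all start at 0. A seated lid cannot go down. The loose one goes 0.004 down to home, against about 8 N of gasket friction when pressed at its middle, and stays where it is left; pressed near an end it only tips. Negative: pulled up.
- garlic: Garlic bulb, 60 x 57 x 58 mm; stands loose beside the tray and is to be left alone. Origin: centre of its underside.
- salt_shaker: Salt shaker with a grey top, 44 mm across, 90 mm high; stands loose beside the tray and is to be left alone. Origin: centre of its underside.
- spice_jar: Spice jar with a wide cap, 46 mm across, 96 mm high; stands loose beside the tray and is to be left alone. Origin: centre of its underside.
- tray: Low wooden tray under the four canisters, 150 (x) x 390 (y) mm, floor 8 mm thick, rim 22 mm high; fixed. Origin: centre of its underside. The canisters stand in it side by side along its y axis, about 88 mm from centre to centre (24 mm gaps), long sides facing each other.

How it is judged:
On the way, in this order (a step that is already met when the one before it is completed fails the run):
1. the loose lid has been rocked by a press near an end (tilt over 0.04 rad), while still proud (((value of joint seat_a below 0.002 m and (value of joint rock_a above 0.04 rad or value of joint rock_a below -0.04 rad)) or (value of joint seat_b below 0.002 m and (value of joint rock_b above 0.04 rad or value of joint rock_b below -0.04 rad)) or (value of joint seat_c below 0.002 m and (value of joint rock_c above 0.04 rad or value of joint rock_c below -0.04 rad)) or (value of joint seat_d below 0.002 m and (value of joint rock_d above 0.04 rad or value of joint rock_d below -0.04 rad)))), for 0.05 s.
2. that lid is pressed home and level (((value of joint seat_a above 0.0028 m and value of joint rock_a between -0.02 and 0.02 rad) or (value of joint seat_b above 0.0028 m and value of joint rock_b between -0.02 and 0.02 rad) or (value of joint seat_c above 0.0028 m and value of joint rock_c between -0.02 and 0.02 rad) or (value of joint seat_d above 0.0028 m and value of joint rock_d between -0.02 and 0.02 rad))), for 0.2 s.
At the end, for the whole second after the job is handed in: The lid that was loose has gone down by more than 2.8 of its 4 mm, and all four lids are level within 0.02 rad (((value of joint seat_a above 0.0028 m and value of joint rock_a between -0.02 and 0.02 rad) or (value of joint seat_b above 0.0028 m and value of joint rock_b between -0.02 and 0.02 rad) or (value of joint seat_c above 0.0028 m and value of joint rock_c between -0.02 and 0.02 rad) or (value of joint seat_d above 0.0028 m and value of joint rock_d between -0.02 and 0.02 rad)) and value of joint rock_a between -0.02 and 0.02 rad and value of joint rock_b between -0.02 and 0.02 rad and value of joint rock_c between -0.02 and 0.02 rad and value of joint rock_d between -0.02 and 0.02 rad); the robot touches nothing.
It fails at once if a lid is lifted by more than 5 mm (value of joint any of seat_a, seat_b, seat_c, seat_d below -0.005 m).
It fails at once if the robot presses on a canister or its lid with more than 40 N (contact force between the arm and can_a above 40 N or contact force between the arm and can_b above 40 N or contact force between the arm and can_c above 40 N or contact force between the arm and can_d above 40 N).
It fails at once if the garlic, salt shaker or spice jar is moved by more than 20 mm, or tipped by more than 0.4 rad (distance of any of garlic, salt_shaker, spice_jar from where it was at the start of the episode above 0.02 m or angle between any of garlic, salt_shaker, spice_jar's own z axis and vertical above 0.4 rad).
It also fails if it takes over 58 s, if anything falls off the work surface, if the arm or the gripper's body presses on something with over 40 N, if the wrist force passes 120 N, or if a joint passes its speed limit or range.

## Working session

There is one attempt and no reset: what is moved stays moved. The work goes in short steps, Python scripts to look and compute and a tool call to move; the robot and the scene stay as the last step left them, time stands still between calls to the robot, and variables do not carry over. Pictures are saved under pics/ and viewed, at most 10 in all, crops included, and the job is handed in when it is done.

Besides the shell and the picture viewer there is one more tool, called after "Call:" by a JSON object that holds its "api" and its "payload", one argument or row to a line. send_rows: Moves the arm, as the interface text tells. Its arguments: {"type":"object","properties":{"increments":{"type":"array"},"newtons":{"type":"number"}},"required":["increments"]}

```bash
mkdir -p pics
python3 - <<'E'
from rig import robot
import cv2,numpy as np
for n in("scene","top"):
    c=robot.camera(n); cv2.imwrite(f"pics/{n}0.png",c["image"][:,:,::-1]); np.savez(f"{n}0.npz",**c)
    print(n,c["fx"],c["fy"],c["cx"],c["cy"],c["dist_coeffs"],-np.array(c["R"]).T@c["t"])
o=robot.get_obs();print(o)
E
```

```text
scene 464.56489857618226 464.56489857618226 319.41932587770884 241.07779525591192 [-0.11315059  0.          0.          0.          0.        ] [0.04923613 0.58628681 0.57002589]
top 454.09004256798266 454.09004256798266 320.13102595975215 245.49965657263496 [-0.06876863  0.          0.          0.          0.        ] [0.40255058 0.1067611  0.94144373]
{'time': 0.1, 'q': array([-1.33349425e+00,  5.28397549e-01,  1.43378782e+00,  8.55103891e-06,
        1.18142012e+00, -1.78455044e-01]), 'joint_velocities': array([ 0.0008074 , -0.00315189, -0.00419957, -0.00240892, -0.00026705,
        0.0001815 ]), 'joint_torque': array([-7.61899610e-04, -4.40985596e+01, -1.77150160e+01,  6.34347531e-02,
        5.33927442e-02, -4.35102629e-05]), 'position': array([ 0.25232432, -0.5710826 ,  0.22965019]), 'tool_rot': array([ 9.78470789e-01,  2.06382904e-01, -2.56560399e-05, -1.00610169e-03]), 'ft_force': array([-4.91708708e-01, -1.75922884e-04,  9.40854673e-01]), 'moment': array([0.00489673, 0.01642145, 0.01047009]), 'grip_force': 0.0, 'grip_width': 0.08698153292088903}
```

View pics/top0.png

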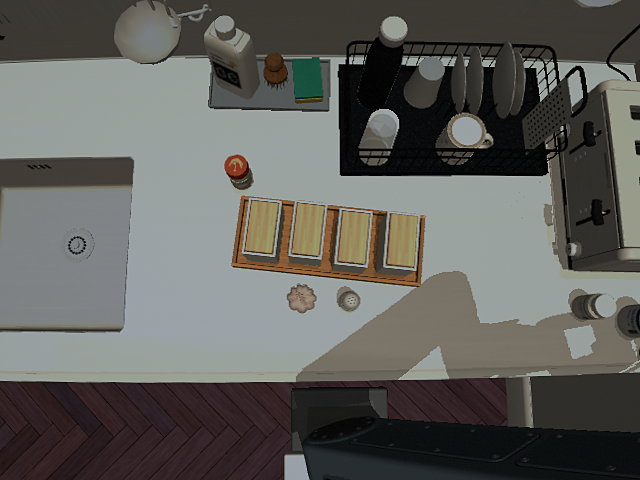

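View pics/scene0.png

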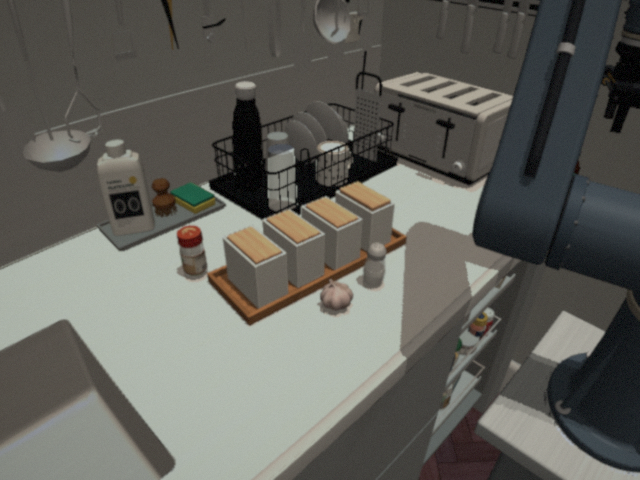

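The top view shows the four lids at about (263,228), (307,230), (353,237) and (401,242). The garlic is at (301,298), the shaker at (348,299) and the spice jar at (237,168). The scene view shows the same row, with nothing standing on the lids.

```bash
cat > h.py <<'E'
import cv2,numpy as np
def cast(c,uv,z):
    K=np.array([[c["fx"],0,c["cx"]],[0,c["fy"],c["cy"]],[0,0,1.]])
    p=cv2.undistortPoints(np.float64(uv).reshape(-1,1,2),K,c["dist_coeffs"]).reshape(-1,2)
    d=np.c_[p,np.ones(len(p))]@c["R"]; o=-c["R"].T@c["t"]
    return o+d*((z-o[2])/d[:,2])[:,None]
def lids(c,z,lo=(14,40,130),hi=(32,200,255)):
    hsv=cv2.cvtColor(c["image"],cv2.COLOR_RGB2HSV); m=cv2.inRange(hsv,lo,hi)
    m=cv2.morphologyEx(m,cv2.MORPH_OPEN,np.ones((3,3)))
    out=[]
    for k in cv2.findContours(m,cv2.RETR_EXTERNAL,cv2.CHAIN_APPROX_NONE)[0]:
        if cv2.contourArea(k)<500: continue
        P=cast(c,k,z); r=cv2.minAreaRect((P[:,:2]*1000).astype(np.float32))
        out.append((r,k))
    return sorted(out,key=lambda a:-a[0][0][1])
E
python3 - <<'E'
from h import *
for n in("top","scene"):
    c=dict(np.load(f"{n}0.npz"))
    print(n)
    for r,k in lids(c,.108):
        mk=np.zeros((480,640),np.uint8);cv2.drawContours(mk,[k],-1,1,-1)
        mk=cv2.erode(mk,np.ones((5,5)));v,u=np.nonzero(mk);d=c["range_z"][v,u]
        K=np.array([[c["fx"],0,c["cx"]],[0,c["fy"],c["cy"]],[0,0,1.]])
        p=cv2.undistortPoints(np.float64(np.c_[u,v]).reshape(-1,1,2),K,c["dist_coeffs"]).reshape(-1,2)
        X=(np.c_[p,np.ones(len(p))]*d[:,None]-c["t"])@c["R"]
        print(np.round(r[0],1),np.round(r[1],1),round(r[2],1),k.reshape(-1,2).mean(0).round(),"z",np.median(X[d>0,2]).round(4))
c=dict(np.load("top0.npz"))
for n,uv,z in(("garlic",(301,298),.04),("salt",(348,299),.09),("jar",(236,164),.096)): print(n,cast(c,[uv],z).round(3))
E
```

```text
top
[588.2 197. ] [49.8 95.6] 83.4 [262. 226.] z 0.1072
[582.7 110.4] [49.3 95.7] 83.2 [308. 229.] z 0.107
[567.   24.7] [48.9 95.8] 83.3 [353. 237.] z 0.1069
[560.9 -67.4] [49.5 96.2] 83.5 [402. 240.] z 0.1109
scene
[586.8 197.7] [ 51.9 101.1] 83.7 [254. 244.] z 0.1085
[581.  109.8] [ 53.3 103.3] 83.7 [294. 225.] z 0.1086
[564.8  23.9] [ 53.9 103. ] 83.5 [332. 211.] z 0.1086
[563.1 -72.6] [ 53.4 100.3] 82.8 [366. 194.] z 0.1128
garlic [[0.457 0.125 0.04 ]]
salt [[0.452 0.036 0.09 ]]
jar [[0.716 0.25  0.096]]
```

The fourth lid, at about (0.5595, -0.067), reads 4 mm higher than the others in both views. I'll move over its far end and confirm with a gentle press.

Call:
{"api": "send_rows", "payload": {
  "increments": [0,0,-0.106,1.2,3.4,0.4,0,0,0,-0.106,1.2,3.4,0.4,0,0,0,-0.106,1.2,3.4,0.4,0,0,0,-0.106,1.2,3.4,0.4,0,0,0,-0.106,1.2,3.4,0.4,0,0,0,0,1.2,3.4,0.4,0,0,0,0,1.2,3.4,0.4,0,0,0,0,1.2,3.4,0.4,0,0,0,0,1.2,3.4,0.4,0,0,0,0,1.2,3.4,0.4,0,0,0,0,1.2,3.4,0.4,0,0,0,0,2.6,1.6,0,0,0,0,0,2.6,1.6,0,0,0,0,0,2.6,1.6,0,0,0,0,0,2.6,1.6,0,0,0,0,0,2.6,1.6,0,0,0,0,0,2.6,1.6,0,0,0,0,0,2.6,1.6,0,0,0,0,0,2.6,1.6,0,0,0,0,0,0,0,0,0],
  "newtons": 5
}}

```text
time: 1.77
position: [0.5967, -0.067, 0.274]
tool_rot: [0.998, -0.055, 0.002, -0.001]
ft_force: [0.4, -0.2, 0.3]
grip_width: 0.0004
grip_force: 0.0
```

Call:
{"api": "send_rows", "payload": {
  "increments": [0,0,0,-0.1,-0.4,-2.5,0,0,0,0,0,0,-2.5,0,0,0,0,0,0,-2.5,0,0,0,0,0,0,-2.5,0,0,0,0,0,0,-2.0,0,0,0,0,0,0,-1.5,0,0,0,0,0,0,-0.9,0,0,0,0,0,0,0,0,0,0,0,0,0,0,0]
}}

```text
time: 2.52
position: [0.5912, -0.0739, 0.1304]
tool_rot: [0.998, -0.057, -0.0, -0.0]
ft_force: [-0.3, -0.2, -0.6]
grip_width: 0.0006
grip_force: 0.0
```

Call:
{"api": "send_rows", "payload": {
  "increments": [0,0,0,0.3,0.3,-0.4,0,0,0,0,0,0,-0.2,0,0,0,0,0,0,-0.2,0,0,0,0,0,0,-0.1,0,0,0,0,0,0,-0.1,0,0,0,0,0,0,0,0]
}}

```text
time: 3.02
position: [0.5944, -0.0707, 0.1205]
tool_rot: [0.998, -0.057, -0.0, -0.0]
ft_force: [-0.4, -0.2, 0.1]
grip_width: 0.0004
grip_force: 0.0
```

Call:
{"api": "send_rows", "payload": {
  "increments": [0,0,0,0,0,-0.1,0,0,0,0,0,0,-0.1,0,0,0,0,0,0,0,0]
}}

```text
time: 3.27
position: [0.5945, -0.0708, 0.1187]
tool_rot: [0.998, -0.057, 0.0, -0.0]
ft_force: [-0.1, 0.6, 1.6]
grip_width: 0.0007
grip_force: 0.9
```

Call:
{"api": "send_rows", "payload": {
  "increments": [0,0,0,0,0,-0.1,0,0,0,0,0,0,0,0,0,0,0,0,0,0,0]
}}

```text
time: 3.52
position: [0.5945, -0.0707, 0.118]
tool_rot: [0.998, -0.057, 0.0, 0.0]
ft_force: [-1.2, 0.4, 4.6]
grip_width: 0.0006
grip_force: 2.4
```

Call:
{"api": "send_rows", "payload": {
  "increments": [0,0,0,0,0,-0.1,0,0,0,0,0,0,0,0,0,0,0,0,0,0,0]
}}

```text
time: 3.77
position: [0.5945, -0.0707, 0.1178]
tool_rot: [0.998, -0.057, 0.0, 0.0]
ft_force: [-4.1, 0.2, 9.2]
grip_width: 0.0005
grip_force: 4.7
```

Run:
```python
from rig import robot
from h import *
o=robot.get_obs();print(o["position"],o["ft_force"],o["moment"])
c=robot.camera("scene");np.savez("scene1.npz",**c)
b=np.load("scene0.npz")["image"]
a=c["image"]
f=lambda i:cv2.resize(i[150:270,290:420],None,fx=3,fy=4,interpolation=cv2.INTER_CUBIC)
cv2.imwrite("pics/s1.png",np.hstack([f(b),f(a)])[:,:,::-1])
```

```text
[ 0.59450092 -0.07074327  0.11780454] [-4.07099934  0.23505059  9.22824232] [ 0.1112608   0.59111921 -0.00492806]
```

View pics/s1.png

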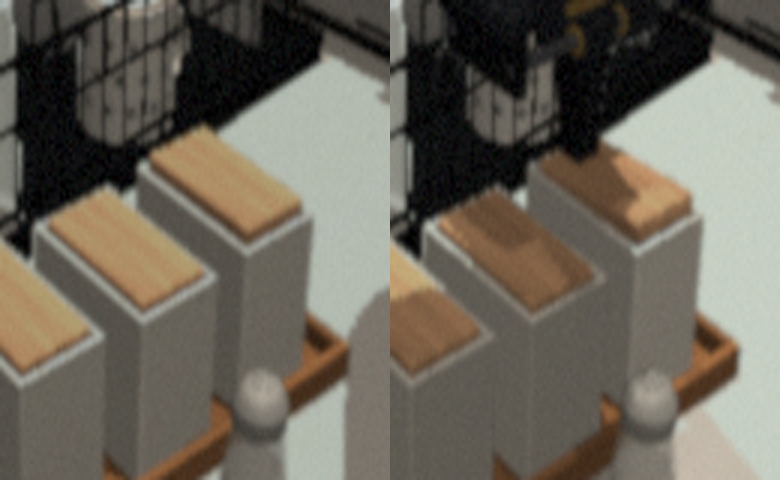

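The picture shows the fourth lid tipped. Its near corner, at about (635,210) in the crop, has risen roughly 3 image pixels (about 4 mm) against the before view, and the force climbed sharply once the lid hit its stop. This is the loose lid, so I'll lift off and move to its middle.

Call:
{"api": "send_rows", "payload": {
  "increments": [0,0,0,0,0,0.6,0,0,0,0,0,0,1.0,0,0,0,0,-1.75,0.2,0,0,0,0,0,-1.75,0.2,0,0,0,0,0,0,0,-0.5,0,0,0,0,0,0,-0.5,0,0,0,0,0,0,0,0]
}}

```text
time: 4.4
position: [0.56, -0.0669, 0.1218]
tool_rot: [0.998, -0.057, 0.0, -0.0]
ft_force: [0.2, 0.4, -0.2]
grip_width: 0.0005
grip_force: 0.0
```

Call:
{"api": "send_rows", "payload": {
  "increments": [0,0,0,0,0,-0.1,0,0,0,0,0,0,-0.1,0,0,0,0,0,0,-0.1,0,0,0,0,0,0,-0.1,0,0,0,0,0,0,0,0]
}}

```text
time: 4.82
position: [0.5605, -0.067, 0.1193]
tool_rot: [0.998, -0.057, 0.001, 0.0]
ft_force: [0.6, 0.1, 4.5]
grip_width: 0.0006
grip_force: 2.0
```

Call:
{"api": "send_rows", "payload": {
  "increments": [0,0,0,0,0,-0.1,0,0,0,0,0,0,-0.1,0,0,0,0,0,0,0,0]
}}

```text
time: 5.07
position: [0.5605, -0.067, 0.1175]
tool_rot: [0.998, -0.057, 0.001, 0.0]
ft_force: [-0.9, -0.8, 5.8]
grip_width: 0.0004
grip_force: 2.7
```

Call:
{"api": "send_rows", "payload": {
  "increments": [0,0,0,0,0,-0.1,0,0,0,0,0,0,-0.1,0,0,0,0,0,0,0,0]
}}

```text
time: 5.32
position: [0.5606, -0.067, 0.1164]
tool_rot: [0.998, -0.057, 0.001, 0.0]
ft_force: [-2.7, 0.3, 11.7]
grip_width: 0.0005
grip_force: 5.8
```

Call:
{"api": "send_rows", "payload": {
  "increments": [0,0,0,0,0,-0.1,0,0,0,0,0,0,0,0,0,0,0,0,0,0,0]
}}

```text
time: 5.57
position: [0.5606, -0.067, 0.1163]
tool_rot: [0.998, -0.057, 0.001, 0.0]
ft_force: [-4.5, 1.2, 17.9]
grip_width: 0.0004
grip_force: 8.7
```

It has reached a hard stop about 4 mm down, so I'll lift off and check.

Call:
{"api": "send_rows", "payload": {
  "increments": [0,0,0,0,0,0,0,0,0,0,0,0,0.5,0,0,0,0,0,0,2.0,0,0,0,0,0,0,3.5,0,0,0,0,0,0,3.5,0,0,0,0,0,0,3.5,0,0,0,0,-3,-3,0,0,0,0,0,-3,-3,0,0,0,0,0,-3,-3,0,0,0,0,0,-3,-3,0,0,0,0,0,-2,-3,0,0,0,0,0,0,-3,0,0,0,0,0,0,-3,0,0,0,0,0,0,0,0,0]
}}

```text
time: 6.73
position: [0.4225, -0.281, 0.2441]
tool_rot: [0.998, -0.059, 0.002, 0.003]
ft_force: [1.4, -0.2, 0.3]
grip_width: 0.0003
grip_force: 0.0
```

Run:
```python
from rig import robot
from h import *
c=robot.camera("scene");cv2.imwrite("pics/s2.png",c["image"][:,:,::-1])
K=np.array([[c["fx"],0,c["cx"]],[0,c["fy"],c["cy"]],[0,0,1.]])
v,u=np.mgrid[150:300,200:420];u=u.ravel();v=v.ravel();d=c["range_z"][v,u]
p=cv2.undistortPoints(np.float64(np.c_[u,v]).reshape(-1,1,2),K,c["dist_coeffs"]).reshape(-1,2)
X=((np.c_[p,np.ones(len(p))]*d[:,None]-c["t"])@c["R"])[d>0]
for x,y in((.587,.197),(.581,.11),(.565,.024),(.5595,-.067)):
    o=[]
    for s in(-.038,0,.038):
        m=(np.hypot(X[:,0]-x-s*.993,X[:,1]-y+s*.115)<.012)&(X[:,2]>.09);o.append((m.sum(),np.median(X[m,2]).round(4)))
    print(o)
print(robot.get_obs()["position"])
```

```text
[(np.int64(111), np.float64(0.1083)), (np.int64(88), np.float64(0.1086)), (np.int64(72), np.float64(0.1086))]
[(np.int64(94), np.float64(0.1086)), (np.int64(73), np.float64(0.1085)), (np.int64(66), np.float64(0.1083))]
[(np.int64(83), np.float64(0.1083)), (np.int64(59), np.float64(0.1085)), (np.int64(56), np.float64(0.1086))]
[(np.int64(65), np.float64(0.1089)), (np.int64(54), np.float64(0.1088)), (np.int64(45), np.float64(0.109))]
[ 0.42195687 -0.2778345   0.24361486]
```

View pics/s2.png

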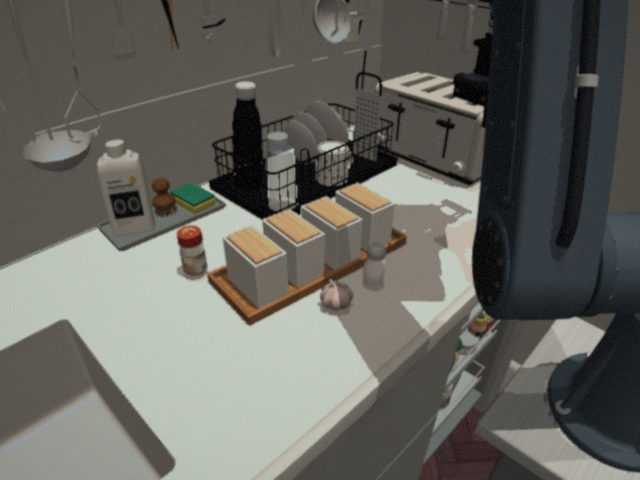

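The picture shows all four lids level, with the fourth, at about (366,196), now as low as the others. The garlic, shaker and jar haven't moved and the arm is clear.

```bash
python3 -c "
from rig import robot
print(robot.hand_in())"
```

```text
the job is handed in; nothing more can be done
None
```

I found the loose lid on the right-most canister (about x 0.56, y -0.067), rocked it at its far end, pressed it home at its middle (about 4 mm down, level to the depth reading), and handed the job in with the arm clear; the rig returned no verdict.

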